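Tip tested bars through the slot of the sample box

ROBOT

A 6-joint arm with a two-finger parallel gripper is mounted at the origin on a cart in front of the work surface, level with it; the furniture and walls round the work are solid. World frame = base frame: x ahead of the robot, y to its left, z up, the work surface at z = 0. Lengths are in m, angles in rad, forces in N, time in s.
With the tool pointing down it reaches from about 0.3 to 0.875 m from the base axis. Payload 6.4 kg.
Tool frame: the origin (TCP) lies midway between the tips of the shut fingers; the grasp point (between the pads) lies 19 mm behind it (ctrl.hold_point_z is the distance from the TCP to the grasp point, in m); z points along the fingers, y is the line along which they close (so a half turn about z gives the same grasp; the last joint's range is limited). The gripper opens to 85 mm and grips with 20 to 120 N. Pads are 22 mm wide; open, the fingers measure 114 mm over their backs; the gripper's body (76 mm by 85 mm) begins 54 mm behind the grasp point. The pads swing forward as they close: fully open they stand 13 mm farther back than shut.
Start: joints at [-1.447, 0.181, 1.607, -0, 1.354, -0.206], TCP at [0.186, -0.544, 0.198] pointing down, gripper open.
Joint ranges: [-2.99, 2.99], [-0.89, 2.07], [0.3, 2.58], [-1.14, 4.28], [0, 2.63], [-3.12, 3.12]. Speed limits (rad/s): [2.57, 2.57, 3.01, 3.14, 3.14, 3.14].

INTERFACE

Orientations are given as a unit quaternion [w, x, y, z].
In Python, from bench import ctrl gives the robot as it stands.
- The arm moves only by the tool carry_out, never from a script. Its argument "plan" is text: rows parted by semicolons, each of 6 numbers parted by spaces: the shift along the tool's x, y, z as a fraction of full scale, then the turn, a rotation vector about the tool's x, y, z as a fraction of full scale. A call has exactly 8 rows; each row shifts and turns the commanded pose from where the row before left it, along the tool's axes as they then stand; what a row does not reach is not made up. Full scale, the value 1, is 40 mm for a shift and 0.1 rad for a turn. A row lasts 1/12 s, in which the tool goes at most 41.7 mm and 7.16 degrees, less where a joint would pass 70% of its speed; a pose out of reach is approached as far as the arm can. A call with a number of a shift or a turn outside -1 to 1 is refused whole. A call with a gripper value outside its range is refused whole. "claw" is the gripper's target within -1 to 1 (shut at 1, half-way at 0, fully open at -1), set as the call begins (left out, the last holds). The fingers move at their own pace and stop on an object; the grip force is fixed at half the most. Time passes only in rows, so rows that do not move let the fingers close, or fill a call up. It gives the time, the measured TCP pose, the force, the opening and the grip force at its end, in the units of the state.
- ctrl.get_obs(): the state, without advancing time (a new reading comes with each control period).
- ctrl.camera(name): name is "scene" or "top"; returns a dict with "pixels" (480x640x3 uint8, red, green, blue), "mtx" (3x3 intrinsics, pixels), "R" (3x3) and "t" (3): a world point X has camera coordinates R X + t. Camera axes: x right, y down, z forward; pixel columns grow to the right and rows downward; lengths in m; the calibration is good to about 2 mm. A picture is of the moment at which its call begins. There is no depth.
- ctrl.hand_in(): hands the job in; it is judged then, once.
The state is a dict: "time_s": time; "q": joint angles; "dq": joint speeds; "joint_efforts": joint torques, N m; "eef_pos": TCP position; "eef_rot": TCP orientation; "wrist_force": force on the tool from outside, world axes, zero at the start; "torque": the same for the moment, N m; "opening": opening from 0.0 (shut) to 1.0 (fully open); "grasp_force": force on a finger pad.
Only numpy, scipy, OpenCV 4.12 (cv2) and the standard library are available. Lean on these libraries where they do the work, as an engineer would, in place of code of your own. Each camera call takes 0.05 s, during which the arm holds its last target. There are 200 camera calls.

TASK

The two dark round steel bars in the small aluminium tray have been tested and go into the slotted sample box. Pick the tray up by its grip, turn it so that the bars lie along the slot, and tip both bars over its open edge through the slot into the box (not the box with the round hole). Then set the tray down upright on the bench and let go.

Things in the scene. Friction and masses are not known exactly. Their poses are not given: they have to be found in the camera images.
- tray: Loose aluminium tipping tray, 0.18 kg, 74 (x) x 114 (y) x 78 mm high; origin under it at bench level, z up, bars along y. Its -x side is the open pouring edge, straight along y, no rim, 40 mm towards -x of the origin and 18 mm up. The floor rises 12 degrees to it: level, the bars stay at the back wall; tipped 30 to 45 degrees edge down, they roll out. 28 mm cheeks close both ends.
- tray_grip (a point): Centre of the tray's grip, an upright plate on its back wall, 14 mm thick (x), 60 mm long (y), free for 48 mm above the wall; pinch it across its thickness. Axes as the tray's. This point is 60 mm above the tray's underside, 18 mm below the grip's top, 27 mm towards +x of the tray's origin; the pouring edge lies 67 mm towards -x and 42 mm below it.
- box_slot (a point): Centre of the slot, level with the lid, of the grey sheet-metal box fixed to the bench (90 x 160 mm, lid 66 mm up). Slot 134 mm along y, 30 mm along x; y runs roughly across the robot's view, x away from the robot. Bright sloping guides rise 12 mm above the lid, mouth about 54 x 142 mm. Floor 63 mm below. A like box with a round 46 mm hole stands beside it.
- bar_1_center (a point): Centre of a dark round steel bar, 10 mm diameter, 100 mm long along its y axis, 60 g; starts in the tray, against its back wall, level along the tray's y.
- bar_2_center (a point): Centre of the second, identical bar; starts in the tray beside the first, nearer the pouring edge.
Mind the look-alikes: they are no part of the job. Leave any blue look-alike of the part that bears bar_1_center alone.

How it is judged:
By the outcome, as a careful person would: the job done as asked, in the order asked, and still so for the second after the job is handed in, with the robot touching nothing.
It also fails if it takes over 58 s, if anything falls off the work surface, if the arm or the gripper's body presses on something with over 40 N, if the wrist force passes 120 N, or if a joint passes its speed limit or range.

## Working session

There is one attempt and no reset: what is moved stays moved. The work goes in short steps, Python scripts to look and compute and a tool call to move; the robot and the scene stay as the last step left them, time stands still between calls to the robot, and variables do not carry over. Pictures are saved under pics/ and viewed, at most 10 in all, crops included, and the job is handed in when it is done.

Besides the shell and the picture viewer there is one more tool, called after "Request:" as a command line: name --argument value ..., lists and objects as JSON in quotes. carry_out: Moves the arm, as the interface text tells. Shift numbers are shares of 40 mm and turn numbers shares of 0.1 rad, none past 1 either way. Its arguments: {"type":"object","properties":{"plan":{"type":"string"},"claw":{"type":"number"}},"required":["plan"]}

```bash
mkdir -p pics; ls; cat > h.py <<'E'
import numpy as np, cv2
from bench import ctrl
def snap(n,f):
    c=ctrl.camera(n); cv2.imwrite(f,c["pixels"][:,:,::-1]); np.savez(f[:-4]+'.npz',**c); return c
def ray(c,uv,z):
    K,R,t=np.array(c["mtx"]),np.array(c["R"]),np.array(c["t"])
    o=-R.T@t; d=R.T@np.linalg.solve(K,[uv[0],uv[1],1.]); return o+d*(z-o[2])/d[2]
def proj(c,X):
    p=np.array(c["mtx"])@(np.array(c["R"])@np.array(X)+np.array(c["t"])); return p[:2]/p[2]
E
python3 - <<'E'
from h import *
for n in("scene","top"):
    c=snap(n,f"pics/{n}0.png"); print(n,-np.array(c["R"]).T@c["t"],c["mtx"][0])
o=ctrl.get_obs();print(o["time_s"],o["eef_pos"],o["eef_rot"],ctrl.hold_point_z)
E
```

```text
pics
scene [-0.18058479  0.89433132  0.92597657] [537.6366843    0.         312.31931037]
top [0.37156228 0.16985229 1.15540396] [539.09533636   0.         312.05668351]
0.1 [ 0.18616695 -0.54344527  0.19707726] [-8.05538688e-04  9.86432705e-01  1.64164151e-01  2.82020371e-05] 0.0187
```

View pics/scene0.png

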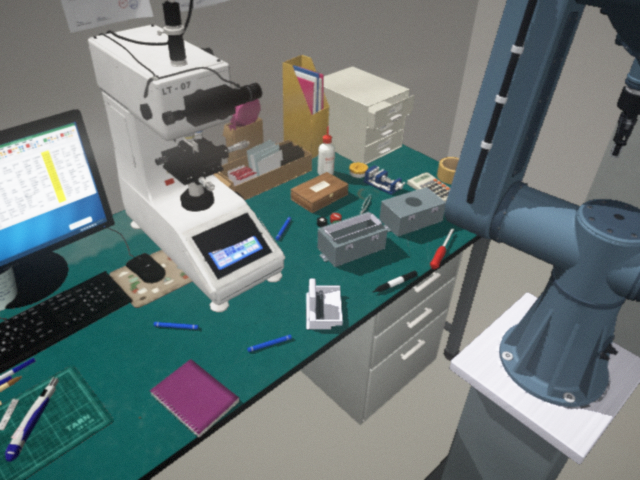

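View pics/top0.png

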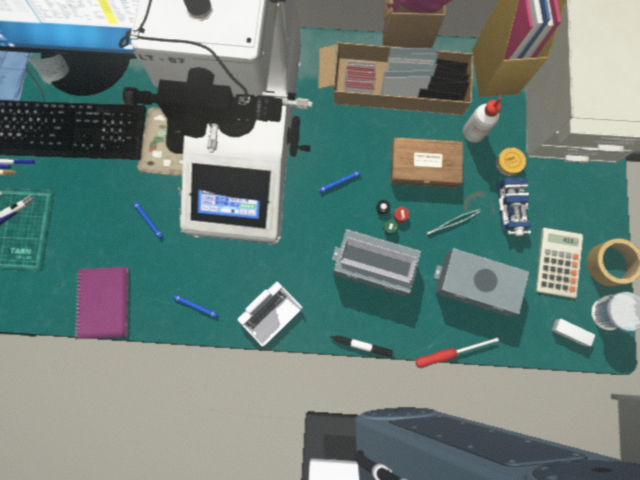

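The top view shows the white tray at about (270,314), the slotted box at (377,262), and the round-hole box at (483,281). I'll zoom in on the tray and the box.

```bash
python3 - <<'E'
import cv2,numpy as np
a=cv2.imread('pics/top0.png')
l=cv2.resize(a[270:360,225:315],(540,540),interpolation=cv2.INTER_CUBIC)
b=cv2.imread('pics/scene0.png')
r=cv2.resize(b[270:340,300:350],None,fx=5,fy=5,interpolation=cv2.INTER_CUBIC)
o=np.zeros((540,800,3),np.uint8);o[:,:540]=l;o[:350,545:795]=r;cv2.imwrite('pics/c1.png',o)
cv2.imwrite('pics/c2.png',cv2.resize(a[215:305,320:435],None,fx=6,fy=6,interpolation=cv2.INTER_CUBIC))
E
```

```text
(no output)
```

View pics/c1.png

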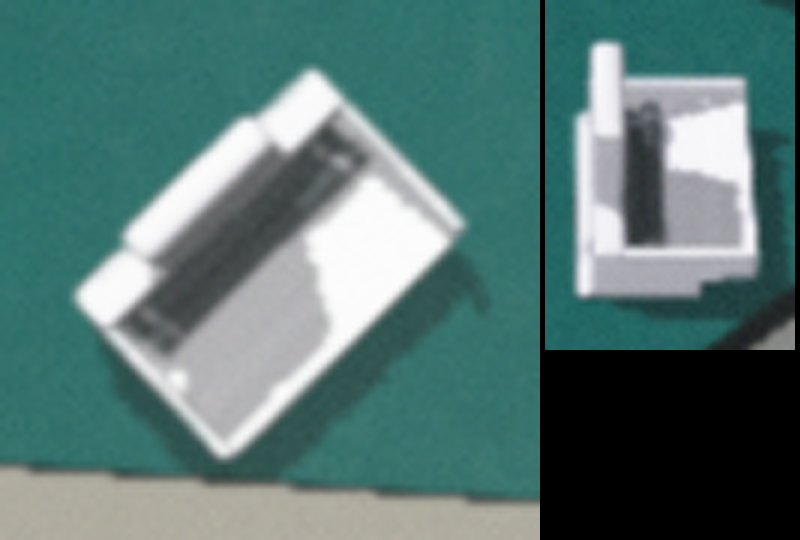

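View pics/c2.png

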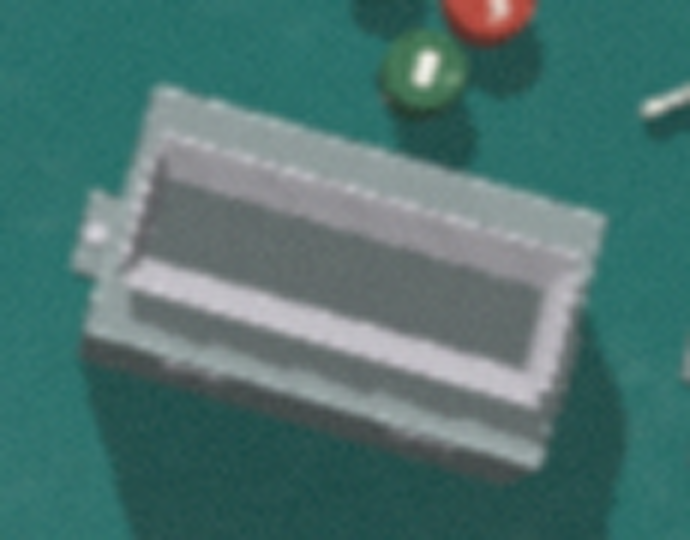

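Crop 1: the grip top is a white strip from (138,250) to (262,130) in crop pixels, and the two dark bars lie beside it. Tray corners are at (310,68), (465,225), (225,460) and (75,295). Crop 2: the lid corners are about (160,88), (605,215), (540,462) and (88,335). The guide rim corners are about (168,135), (585,258), (538,408) and (122,280).

```bash
python3 - <<'E'
from h import *
c=np.load('pics/top0.npz'); s=np.load('pics/scene0.npz')
def P(l,off,z): return np.array([ray(c,(x/6+off[0]-.42,y/6+off[1]-.42),z) for x,y in l])
def rep(n,p):
    d=np.diff(np.vstack([p,p[:1]]),axis=0)
    print(n,p.mean(0).round(4),"L",(np.hypot(*d[:,:2].T)*1e3).round(1),"ang",np.degrees(np.arctan2(d[:,1],d[:,0])).round(1)); 
T=(225,270);B=(320,215)
rep("grip",P([(138,250),(262,130)],T,.078))
rep("griptop4",P([(124,240),(247,119),(277,143),(152,262)],T,.078))
for z in(.028,.03,.04): rep(f"tray{z}",P([(310,68),(465,225),(225,460),(75,295)],T,z))
print(P([(465,225),(225,460),(310,68),(75,295)],T,.03).round(4))
rep("bars",P([(345,150),(150,335)],T,.022))
rep("lid",P([(160,88),(605,215),(540,462),(88,335)],B,.066))
rep("rim",P([(168,135),(585,258),(538,408),(122,280)],B,.078))
# scene check grip top: crop offsets (545 ->300, 270), x5
for uv in [((607-545)/5+300,44/5+270)]: print("scene grip top",ray(s,uv,.078))
g=P([(138,250),(262,130)],T,.078).mean(0); print(proj(s,g))
E
```

```text
grip [0.4565 0.2842 0.078 ] L [56.6 56.6] ang [-41.7 138.3]
griptop4 [0.4562 0.2842 0.078 ] L [56.6 12.9 56.5 11.9] ang [ -41.2 -124.5  137.8   56.4]
tray0.028 [0.4377 0.2636 0.028 ] L [ 77.1 114.1  76.8 112.2] ang [-131.3  138.1   47.2  -41.7]
tray0.03 [0.4376 0.2634 0.03  ] L [ 77.  113.9  76.7 112. ] ang [-131.3  138.1   47.2  -41.7]
tray0.04 [0.437  0.2626 0.04  ] L [ 76.3 112.9  76.  111. ] ang [-131.3  138.1   47.2  -41.7]
[[0.4542 0.1968 0.03  ]
 [0.3694 0.2729 0.03  ]
 [0.5051 0.2547 0.03  ]
 [0.4215 0.3292 0.03  ]]
bars [0.444 0.272 0.022] L [92.4 92.4] ang [137.5 -42.5]
lid [0.5568 0.0487 0.066 ] L [158.   88.2 157.8  89.6] ang [-102.6  167.1   77.9  -12.8]
rim [0.5563 0.0484 0.078 ] L [146.4  53.8 145.2  52.4] ang [-103.1  164.5   76.4  -14.2]
scene grip top [0.47531238 0.26450733 0.078     ]
[311.65460926 286.99454082]
```

```bash
cat >> h.py <<'E'
from scipy.spatial.transform import Rotation as Ro
def pose():
    o=ctrl.get_obs(); q=o["eef_rot"]; return np.array(o["eef_pos"]),Ro.from_quat([q[1],q[2],q[3],q[0]])
def down(yaw_deg,tilt_deg=0):  # tool x at yaw, z down, then turned by -tilt about tool x (open edge down)
    a=np.radians(yaw_deg); x=[np.cos(a),np.sin(a),0]; y=[np.sin(a),-np.cos(a),0]
    return Ro.from_matrix(np.array([x,y,[0,0,-1]]).T)*Ro.from_rotvec([-np.radians(tilt_deg),0,0])
def plan(ps,rs):  # successive poses -> rows
    p,R=pose(); k=0
    for P,Q in zip(ps,rs):
        s=R.inv().apply(np.array(P)-p)/.04; w=(R.inv()*Q).as_rotvec()/.1
        r=np.round(np.r_[s,w],2)+0.; print(" ".join(f"{v:g}" for v in r)+";", "*" if abs(r).max()>1 else "")
        p=p+R.apply(r[:3]*.04); R=R*Ro.from_rotvec(r[3:]*.1); k+=1
        if k%8==0: print()
def line(P,Q,n):
    p,R=pose(); w=(R.inv()*Q).as_rotvec(); t=np.arange(1,n+1)/n
    plan([p+(np.array(P)-p)*u for u in t],[R*Ro.from_rotvec(w*u) for u in t])
E
python3 - <<'E'
from h import *
p,R=pose(); Q=down(138.3); w=(R.inv()*Q).as_rotvec(); print(w)
e=np.array([.4563,.2842,.15]); m=np.array([.45,-.13,.2]); c=2*m-(p+e)/2
t=np.arange(1,33)/32
plan([(1-u)**2*p+2*u*(1-u)*c+u*u*e for u in t],[R*Ro.from_rotvec(w*u) for u in t])
E
```

```text
[-6.28405889e-04 -1.84120096e-03 -2.08396851e+00]
0.78 -0.42 -0.04 0 0 -0.65; 
0.78 -0.37 -0.04 0 0 -0.65; 
0.78 -0.34 -0.03 0 0 -0.65; 
0.77 -0.29 -0.03 0 0 -0.65; 
0.78 -0.26 -0.02 0 0 -0.66; 
0.77 -0.22 -0.02 0 0 -0.65; 
0.76 -0.19 -0.01 0 0 -0.65; 
0.76 -0.16 0 0 0 -0.65; 

0.75 -0.12 -0.01 0 -0.01 -0.65; 
0.74 -0.1 0.01 0 0 -0.65; 
0.73 -0.07 0.01 0 0 -0.65; 
0.72 -0.04 0.01 0 0 -0.65; 
0.72 -0.02 0.02 0 0 -0.66; 
0.7 0.01 0.02 0 0 -0.65; 
0.69 0.02 0.03 0 0 -0.65; 
0.68 0.05 0.04 0 0 -0.65; 

0.68 0.07 0.04 0 0 -0.65; 
0.66 0.08 0.04 0 0 -0.65; 
0.66 0.11 0.05 0 0 -0.65; 
0.64 0.12 0.06 0 0 -0.65; 
0.64 0.13 0.06 0 0 -0.66; 
0.63 0.16 0.06 0 0 -0.65; 
0.63 0.17 0.07 0 -0.01 -0.65; 
0.62 0.18 0.08 0 0 -0.65; 

0.62 0.21 0.08 0 0 -0.65; 
0.61 0.21 0.09 0 0 -0.65; 
0.6 0.24 0.09 0 0 -0.65; 
0.6 0.25 0.09 0 0 -0.65; 
0.6 0.27 0.1 -0.01 0 -0.66; 
0.59 0.29 0.11 0 0 -0.65; 
0.59 0.31 0.11 0 0 -0.65; 
0.59 0.33 0.12 0 0 -0.65;
```

Request:
carry_out --plan "0.78 -0.42 -0.04 0 0 -0.65;0.78 -0.37 -0.04 0 0 -0.65;0.78 -0.34 -0.03 0 0 -0.65;0.77 -0.29 -0.03 0 0 -0.65;0.78 -0.26 -0.02 0 0 -0.65;0.77 -0.22 -0.02 0 0 -0.65;0.76 -0.19 -0.01 0 0 -0.65;0.76 -0.16 0 0 0 -0.65" --claw -1

```text
time_s: 0.77
eef_pos: [0.3509, -0.3358, 0.2053]
eef_rot: [-0.0, 0.91, 0.414, 0.0]
wrist_force: [0.5, 0.0, -0.1]
opening: 0.999
grasp_force: 0.0
```

Request:
carry_out --plan "0.75 -0.12 0 0 0 -0.65;0.74 -0.1 0 0 0 -0.65;0.73 -0.07 0 0 0 -0.65;0.72 -0.04 0 0 0 -0.65;0.72 -0.02 0 0 0 -0.65;0.7 0 0 0 0 -0.65;0.69 0.02 0 0 0 -0.65;0.68 0.05 0 0 0 -0.65"

```text
time_s: 1.43
eef_pos: [0.4502, -0.1292, 0.2052]
eef_rot: [-0.0, 0.773, 0.634, -0.0]
wrist_force: [-0.3, 0.2, 0.7]
opening: 1.001
grasp_force: 0.0
```

Request:
carry_out --plan "0.68 0.07 0 0 0 -0.65;0.66 0.08 0 0 0 -0.65;0.66 0.11 0 0 0 -0.65;0.64 0.12 0 0 0 -0.65;0.64 0.13 0 0 0 -0.65;0.63 0.16 0 0 0 -0.65;0.63 0.17 0 0 0 -0.65;0.62 0.18 0 0 0 -0.65"

```text
time_s: 2.1
eef_pos: [0.4855, 0.0776, 0.2051]
eef_rot: [-0.0, 0.585, 0.811, -0.0]
wrist_force: [0.5, 0.3, -1.1]
opening: 0.999
grasp_force: 0.0
```

```bash
python3 - <<'E'
from h import *
o=ctrl.get_obs(); print(o["time_s"],o["eef_pos"],o["q"],o["wrist_force"])
line([.4563,.2842,.14],down(138.3),8)
E
```

```text
2.1 [0.48554796 0.07756818 0.20513532] [-8.35299238e-02 -1.48178778e-02  1.80230321e+00  2.43306514e-05
  1.35470255e+00 -4.05774983e-01] [ 0.51139546  0.32718884 -1.11552873]
0.64 0.12 0.2 0 0 -0.65; 
0.63 0.16 0.21 0 0 -0.65; 
0.62 0.2 0.2 0 0 -0.65; 
0.61 0.24 0.2 0 0 -0.65; 
0.59 0.28 0.21 0 0 -0.65; 
0.57 0.31 0.2 0 0 -0.66; 
0.55 0.36 0.21 0 0 -0.65; 
0.52 0.39 0.2 0 0 -0.65;
```

Request:
carry_out --plan "0.64 0.12 0.2 0 0 -0.65;0.63 0.16 0.2 0 0 -0.65;0.62 0.2 0.2 0 0 -0.65;0.61 0.24 0.2 0 0 -0.65;0.59 0.28 0.2 0 0 -0.65;0.57 0.31 0.2 0 0 -0.65;0.55 0.36 0.2 0 0 -0.65;0.52 0.39 0.2 0 0 -0.65"

```text
time_s: 2.77
eef_pos: [0.4568, 0.2842, 0.1407]
eef_rot: [-0.0, 0.356, 0.934, -0.0]
wrist_force: [0.5, -0.1, -0.2]
opening: 1.001
grasp_force: 0.0
```

```bash
python3 - <<'E'
from h import *
o=ctrl.get_obs(); print(o["time_s"],o["eef_pos"],o["q"])
c=snap("top","pics/top1.png"); s=snap("scene","pics/scene1.png")
line([.4563,.2842,.042],down(138.3),8)
im=np.zeros((480,800,3),np.uint8)
for k,(d,uv) in enumerate(((c,(270,315)),(s,(325,300)))):
    u,v=uv; im[:,k*400:k*400+400]=cv2.resize(d["pixels"][v-60:v+60,u-50:u+50,::-1],(400,480),interpolation=cv2.INTER_CUBIC)
cv2.imwrite("pics/c3.png",im)
E
```

```text
2.7667 [0.45680862 0.28419174 0.14072925] [ 3.35789864e-01  1.58444909e-01  1.75431780e+00 -1.67906019e-05
  1.22950072e+00 -5.06516484e-01]
-0.01 0 0.31 0 0 0; 
0 0 0.3 -0.01 -0.01 0; 
-0.01 0 0.31 0 0 0; 
0 0 0.3 0 0 0.01; 
-0.01 0 0.31 0 -0.01 0; 
0 0 0.3 -0.01 0 0; 
-0.01 0 0.31 0 0 0; 
0 0 0.3 0 0 0;
```

View pics/c3.png

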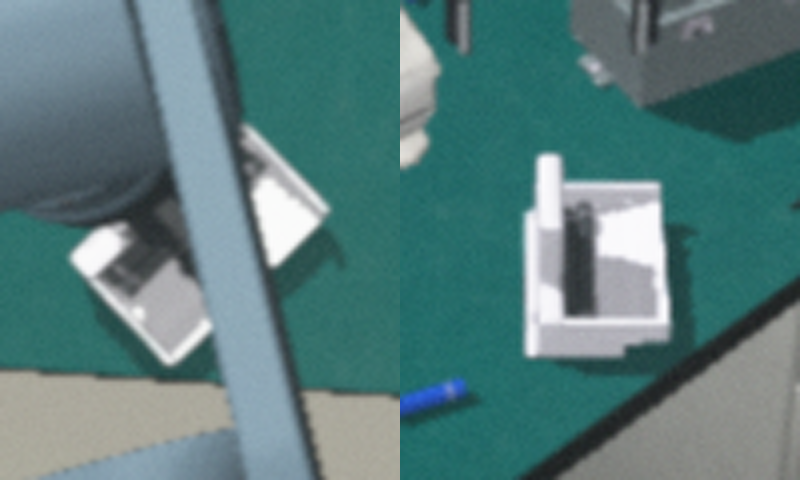

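The tray hasn't moved. In the scene crop the two fingers, at x≈458 and x≈643, straddle the grip at x≈549, so I'll go down.

Request:
carry_out --plan "-0.01 0 0.3 0 0 0;0 0 0.3 0 0 0;-0.01 0 0.3 0 0 0;0 0 0.3 0 0 0;-0.01 0 0.3 0 0 0;0 0 0.3 0 0 0;0 0 0.3 0 0 0;0 0 0.3 0 0 0"

```text
time_s: 3.53
eef_pos: [0.4584, 0.2819, 0.0441]
eef_rot: [-0.0, 0.358, 0.934, -0.0]
wrist_force: [-0.2, -0.2, 0.8]
opening: 1.0
grasp_force: 0.0
```

Request:
carry_out --plan "0 0 0 0 0 0;0 0 0 0 0 0;0 0 0 0 0 0;0 0 0 0 0 0;0 0 0 0 0 0;0 0 0 0 0 0;0 0 0 0 0 0;0 0 0 0 0 0" --claw 1

```text
time_s: 4.2
eef_pos: [0.4586, 0.2823, 0.0458]
eef_rot: [0.0, 0.358, 0.934, 0.0]
wrist_force: [-0.0, 0.5, -0.8]
opening: -0.001
grasp_force: 0.0
```

Request:
carry_out --plan "0 0 0 0 0 0;0 0 0 0 0 0;0 0 0 0 0 0;0 0 0 0 0 0;0 0 0 0 0 0;0 0 0 0 0 0;0 0 0 0 0 0;0 0 0 0 0 0"

```text
time_s: 4.87
eef_pos: [0.4584, 0.2822, 0.0455]
eef_rot: [-0.0, 0.358, 0.934, -0.0]
wrist_force: [0.4, -0.5, -0.0]
opening: -0.002
grasp_force: 0.0
```

The fingers shut on nothing, so I need to look.

```bash
python3 - <<'E'
from h import *
o=ctrl.get_obs(); print(o["time_s"],o["eef_pos"],o["eef_rot"],o["q"])
c=snap("top","pics/top2.png"); s=snap("scene","pics/scene2.png")
print(proj(s,o["eef_pos"]),proj(c,o["eef_pos"]))
im=np.zeros((480,800,3),np.uint8)
for k,(d,uv) in enumerate(((c,(270,310)),(s,(325,290)))):
    u,v=uv; im[:,k*400:k*400+400]=cv2.resize(d["pixels"][v-60:v+60,u-50:u+50,::-1],(400,480),interpolation=cv2.INTER_CUBIC)
cv2.imwrite("pics/c4.png",im)
E
```

```text
4.8667 [0.45837675 0.28217204 0.04546884] [-3.56736668e-05  3.57795743e-01  9.33799874e-01 -2.18028529e-05] [ 3.31158822e-01  2.91227775e-01  1.81334938e+00  1.43670835e-05
  1.03709819e+00 -5.07832216e-01]
[311.47815289 296.38469483] [260.57714989 301.73149166]
```

View pics/c4.png

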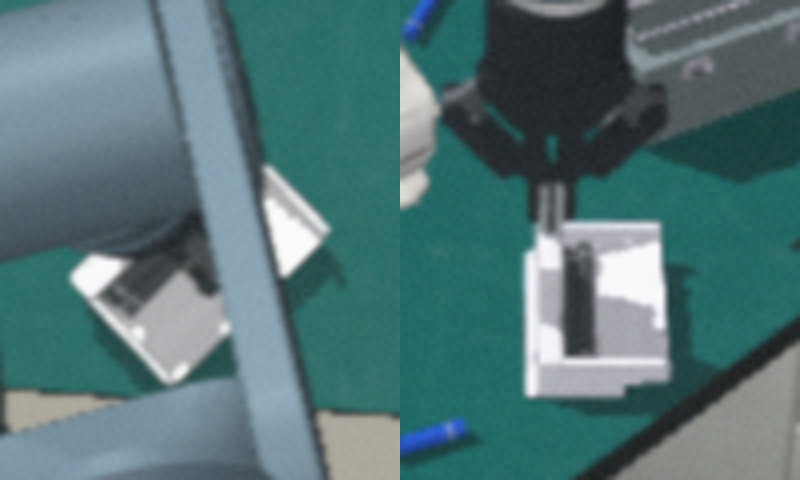

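```bash
python3 - <<'E'
from h import *
s=dict(np.load("pics/scene2.npz")); s1=dict(np.load("pics/scene1.npz"))
y=np.array([np.cos(np.radians(48)),np.sin(np.radians(48)),0])
for d in(-.0425,.0425): print("open tips",proj(s1,np.array([.4565,.2842,.1537])+y*d))
T=np.array([.4584,.2822,.0455])
print([proj(s,T+y*d+[0,0,h]).round(1) for d in(-.007,.007) for h in (0,.019)], proj(s,[.4565,.2842,.078]))
g=np.array([.4563,.2842,.078]);a=np.array([-.747,.665,0]);print("grip ends",proj(s,g+a*.03),proj(s,g-a*.03))
def cr(d,u0,v0,w,h,k): return cv2.resize(d["pixels"][v0:v0+h,u0:u0+w,::-1],None,fx=k,fy=k,interpolation=cv2.INTER_CUBIC)
cv2.imwrite("pics/c5.png",np.hstack([cr(s1,280,215,75,80,5),cr(s,285,255,40,40,10)]))
E
```

```text
open tips [331.81964002 261.9591128 ]
open tips [292.80161043 261.7083004 ]
[array([314.5, 296.4]), array([314.7, 290.5]), array([308.4, 296.4]), array([308.6, 290.4])] [311.65596117 287.00278174]
grip ends [311.95801666 296.45944089] [311.48283484 277.99506768]
```

View pics/c5.png

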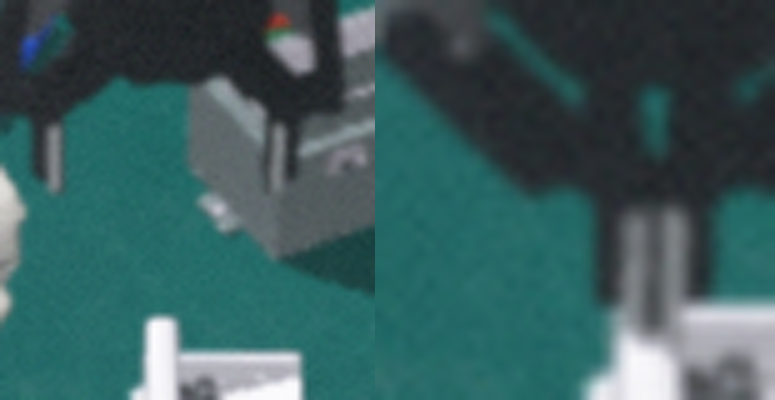

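The right-hand crop shows the fingers shut in the air, with tips at image (312.5,288.5), about 8 px above where the reported TCP projects. I'll check that offset against the other views, including the start pose.

```bash
python3 - <<'E'
from h import *
s0=dict(np.load("pics/scene0.npz")); s=dict(np.load("pics/scene2.npz"))
T=np.array([.1862,-.5434,.197]); a=np.radians(-71.1); y=np.array([np.cos(a),np.sin(a),0])
print([proj(s0,T+y*d+[0,0,.013+h]).round(1) for d in(-.0465,.0465) for h in(0,.027)])
for z in(.0455,.06,.07,.078,.085): print(z,ray(s,(312.5,288.5),z).round(4))
cv2.imwrite("pics/c6.png",cv2.resize(s0["pixels"][70:180,570:640,::-1],None,fx=5,fy=5,interpolation=cv2.INTER_CUBIC))
print(ctrl.get_obs()["opening"])
E
```

```text
[array([608.3, 168.2]), array([612.1, 159.2]), array([611.5, 152.8]), array([615.1, 144. ])]
0.0455 [0.4759 0.2628 0.0455]
0.06 [0.4651 0.2732 0.06  ]
0.07 [0.4576 0.2803 0.07  ]
0.078 [0.4517 0.2861 0.078 ]
0.085 [0.4464 0.2911 0.085 ]
0.002741269192145882
```

View pics/c6.png

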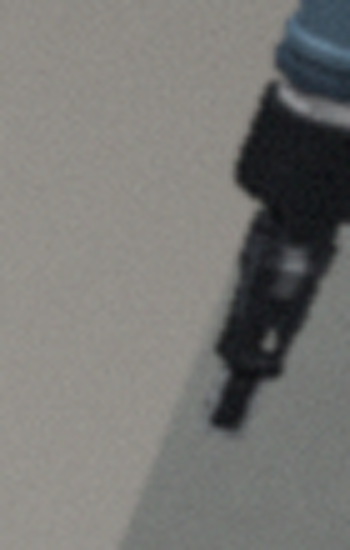

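The start view shows the same thing: the tip is at (615,156), against a projected (608,168). In all three views the real fingertips sit about 30 mm above the reported TCP, with xy matching. I'll open and go down another 30 mm in guarded steps.

Request:
carry_out --plan "0 0 0 0 0 0;0 0 0 0 0 0;0 0 0 0 0 0;0 0 0 0 0 0;0 0 0 0 0 0;0 0 0 0 0 0;0 0 0 0 0 0;0 0 0 0 0 0" --claw -1

```text
time_s: 5.63
eef_pos: [0.4584, 0.2822, 0.0455]
eef_rot: [-0.0, 0.358, 0.934, -0.0]
wrist_force: [0.1, -0.1, -0.2]
opening: 0.996
grasp_force: 0.0
```

Request:
carry_out --plan "0.04 0 0.06 0 0 0;0.03 0 0.06 0 0 0;0 0 0.06 0 0 0;0 0 0.06 0 0 0;0 0 0.06 0 0 0;0 0 0.06 0 0 0;0 0 0.06 0 0 0;0 0 0 0 0 0"

```text
time_s: 6.3
eef_pos: [0.4559, 0.2839, 0.028]
eef_rot: [-0.0, 0.358, 0.934, -0.0]
wrist_force: [-0.5, -0.1, -0.4]
opening: 1.006
grasp_force: 0.0
```

```bash
python3 - <<'E'
from h import *
o=ctrl.get_obs(); print(o["time_s"],o["eef_pos"],o["wrist_force"],o["joint_efforts"])
s=snap("scene","pics/scene3.png")
cv2.imwrite("pics/c7.png",cv2.resize(s["pixels"][240:340,270:370,::-1],None,fx=6,fy=6,interpolation=cv2.INTER_CUBIC))
E
```

```text
6.3 [0.45591388 0.2838686  0.02803604] [-0.53838396 -0.05572162 -0.4021872 ] [-2.40144128e-02 -4.44758785e+01 -2.84802049e+01  2.27495068e-03
 -1.08467722e-01 -7.95415394e-05]
```

View pics/c7.png

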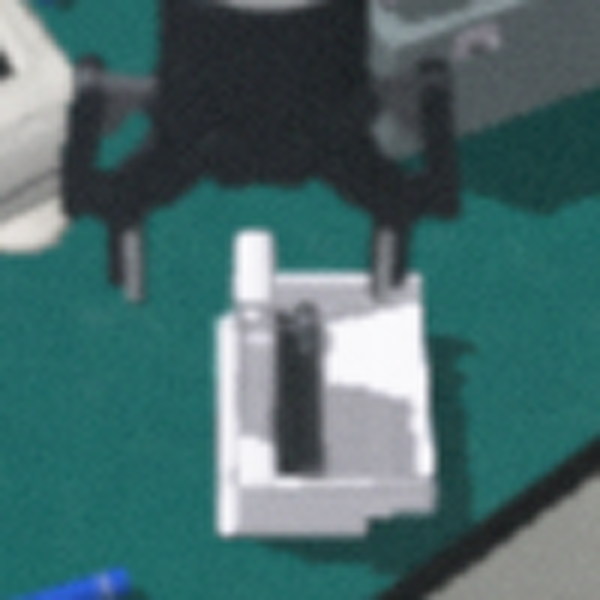

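The open tips are now at (292,290) and (334,290), level with the grip on both sides and still about 29 mm above the reported height. I'll go down 14 mm and close.

Request:
carry_out --plan "0 0 0.05 0 0 0;0 0 0.05 0 0 0;0 0 0.05 0 0 0;0 0 0.05 0 0 0;0 0 0.05 0 0 0;0 0 0.05 0 0 0;0 0 0.05 0 0 0;0 0 0 0 0 0"

```text
time_s: 7.02
eef_pos: [0.456, 0.2839, 0.0142]
eef_rot: [-0.0, 0.358, 0.934, -0.0]
wrist_force: [-0.1, -0.3, 0.3]
opening: 0.999
grasp_force: 0.0
```

Request:
carry_out --plan "0 0 0 0 0 0;0 0 0 0 0 0;0 0 0 0 0 0;0 0 0 0 0 0;0 0 0 0 0 0;0 0 0 0 0 0;0 0 0 0 0 0;0 0 0 0 0 0" --claw 1

```text
time_s: 7.68
eef_pos: [0.4564, 0.284, 0.0149]
eef_rot: [0.0, 0.358, 0.934, 0.0]
wrist_force: [-1.1, -1.2, 2.2]
opening: 0.152
grasp_force: 59.3
```

Gripped: the opening reads 0.152 (about 13 mm) at 59 N. The view budget is nearly gone, so I'll work from measured numbers. First I'll lift.

Request:
carry_out --plan "0 0 -0.1 0 0 0;0 0 -0.25 0 0 0;0 0 -0.4 0 0 0;0 0 -0.45 0 0 0;0 0 -0.45 0 0 0;0 0 -0.45 0 0 0;0 0 -0.35 0 0 0;0 0 -0.2 0 0 0"

```text
time_s: 8.35
eef_pos: [0.4572, 0.2844, 0.1232]
eef_rot: [0.001, 0.358, 0.934, 0.001]
wrist_force: [0.9, 0.1, -2.8]
opening: 0.158
grasp_force: 58.7
```

```bash
python3 - <<'E'
from h import *
o=ctrl.get_obs(); print(o["eef_pos"],o["wrist_force"],o["opening"])
p,R=pose(); w=(R.inv()*down(77.2,-20)).as_rotvec()
Q0=down(138.3,0)
e=np.array([.6355,.0306,.14]); c=np.array([.47,.08,.135])
t=np.arange(1,33)/32; t=t*t*(3-2*t)
def rot(u): return down(138.3-61.1*u,-20*u)
plan([(1-u)**2*p+2*u*(1-u)*c+u*u*e for u in t],[rot(u) for u in t])
E
```

```text
[0.45720852 0.2844352  0.12315835] [ 0.94258625  0.11148852 -2.7515892 ] 0.1584250295671929
-0.02 -0.02 0 0.04 0.01 -0.01; 
-0.06 -0.06 -0.01 0.02 0 0.09; 
-0.1 -0.09 0 0.05 0 0.14; 
-0.14 -0.12 -0.01 0.07 0.01 0.2; 
-0.17 -0.15 -0.01 0.07 0 0.24; 
-0.21 -0.15 -0.02 0.1 0.01 0.28; 
-0.24 -0.16 -0.01 0.1 0.01 0.33; 
-0.27 -0.16 -0.01 0.12 0.02 0.36; 

-0.29 -0.15 -0.01 0.13 0.02 0.39; 
-0.33 -0.13 -0.01 0.14 0.03 0.41; 
-0.34 -0.1 -0.01 0.14 0.04 0.44; 
-0.36 -0.08 -0.02 0.15 0.05 0.46; 
-0.36 -0.04 -0.02 0.16 0.06 0.47; 
-0.37 0 -0.02 0.16 0.06 0.48; 
-0.37 0.03 -0.02 0.16 0.08 0.49; 
-0.35 0.08 -0.04 0.16 0.08 0.5; 

-0.35 0.11 -0.03 0.16 0.09 0.49; 
-0.31 0.15 -0.05 0.17 0.1 0.48; 
-0.3 0.18 -0.06 0.16 0.1 0.48; 
-0.26 0.21 -0.06 0.15 0.11 0.46; 
-0.24 0.22 -0.07 0.15 0.11 0.45; 
-0.2 0.24 -0.08 0.15 0.12 0.42; 
-0.17 0.24 -0.08 0.13 0.11 0.41; 
-0.13 0.25 -0.08 0.13 0.11 0.37; 

-0.11 0.23 -0.08 0.12 0.11 0.34; 
-0.08 0.22 -0.08 0.1 0.09 0.31; 
-0.05 0.2 -0.07 0.1 0.09 0.27; 
-0.04 0.18 -0.07 0.08 0.08 0.23; 
-0.02 0.14 -0.05 0.06 0.07 0.18; 
-0.01 0.11 -0.05 0.05 0.05 0.14; 
-0.01 0.06 -0.02 0.03 0.03 0.08; 
0 0.03 -0.01 0.01 0.01 0.03;
```

Request:
carry_out --plan "-0.02 -0.02 0 0.04 0 0;-0.06 -0.06 0 0.02 0 0.09;-0.1 -0.09 0 0.05 0 0.14;-0.14 -0.12 0 0.07 0 0.2;-0.17 -0.15 0 0.07 0 0.24;-0.21 -0.15 -0.01 0.1 0.01 0.28;-0.24 -0.16 -0.01 0.1 0.01 0.33;-0.27 -0.16 -0.01 0.12 0.02 0.36"

```text
time_s: 9.02
eef_pos: [0.4642, 0.2225, 0.1226]
eef_rot: [-0.012, 0.435, 0.9, -0.026]
wrist_force: [0.6, 0.4, -3.3]
opening: 0.154
grasp_force: 58.7
```

Request:
carry_out --plan "-0.29 -0.15 -0.01 0.13 0.02 0.39;-0.33 -0.13 -0.01 0.14 0.03 0.41;-0.34 -0.1 -0.01 0.14 0.04 0.44;-0.36 -0.08 -0.02 0.15 0.05 0.46;-0.36 -0.04 -0.02 0.16 0.06 0.47;-0.37 0 -0.02 0.16 0.06 0.48;-0.37 0.03 -0.02 0.16 0.08 0.49;-0.35 0.08 -0.04 0.16 0.08 0.5"

```text
time_s: 9.68
eef_pos: [0.5075, 0.1167, 0.1298]
eef_rot: [-0.052, 0.59, 0.803, -0.072]
wrist_force: [-0.2, -0.1, -2.7]
opening: 0.152
grasp_force: 58.6
```

Request:
carry_out --plan "-0.35 0.11 -0.03 0.16 0.09 0.49;-0.31 0.15 -0.05 0.17 0.1 0.48;-0.3 0.18 -0.06 0.16 0.1 0.48;-0.26 0.21 -0.06 0.15 0.11 0.46;-0.24 0.22 -0.07 0.15 0.11 0.45;-0.2 0.24 -0.08 0.15 0.12 0.42;-0.17 0.24 -0.08 0.13 0.11 0.41;-0.13 0.25 -0.08 0.13 0.11 0.37"

```text
time_s: 10.35
eef_pos: [0.5874, 0.0474, 0.1345]
eef_rot: [-0.107, 0.721, 0.677, -0.102]
wrist_force: [0.2, 0.4, -2.1]
opening: 0.156
grasp_force: 58.7
```

Request:
carry_out --plan "-0.11 0.23 -0.08 0.12 0.11 0.34;-0.08 0.22 -0.08 0.1 0.09 0.31;-0.05 0.2 -0.07 0.1 0.09 0.27;-0.04 0.18 -0.07 0.08 0.08 0.23;-0.02 0.14 -0.05 0.06 0.07 0.18;-0.01 0.11 -0.05 0.05 0.05 0.14;-0.01 0.06 -0.02 0.03 0.03 0.08;0 0.03 0 0.01 0.01 0.03"

```text
time_s: 11.02
eef_pos: [0.6347, 0.0296, 0.1357]
eef_rot: [-0.136, 0.77, 0.613, -0.11]
wrist_force: [0.3, -0.4, -3.2]
opening: 0.154
grasp_force: 58.7
```

```bash
python3 - <<'E'
from h import *
o=ctrl.get_obs(); p,R=pose(); print(o["time_s"],p,R.as_matrix().round(3).tolist(),o["wrist_force"],o["opening"],o["q"])
s=snap("scene","pics/scene4.png"); c=snap("top","pics/top4.png")
for n,d in(("scene",s),("top",c)):
    h=cv2.cvtColor(d["pixels"],cv2.COLOR_RGB2HSV); m=((h[...,1]<60)&(h[...,2]>150)).astype(np.uint8)
    k,l,st,ce=cv2.connectedComponentsWithStats(m)
    g={"A":p+R.apply([0,0,-.045]),"B":p+[0,0,.026]+R.apply([0,0,-.019])}
    for a in g:
        pts={}
        for nm,X in {"edge+":(0.057,-.067,.042),"edge-":(-.057,-.067,.042),"gt+":(.03,0,-.018),"gt-":(-.03,0,-.018),"back+":(.057,.007,.06),"back-":(-.057,.007,.06)}.items():
            pts[nm]=proj(d,g[a]+R.apply(X)).round(1).tolist()
        print(n,a,pts)
    e=proj(d,g["A"])
    for i in range(1,k):
        if st[i,4]>60 and np.hypot(*(ce[i]-e))<70: print("  comp",st[i])
E
```

```text
11.0167 [0.63468729 0.02955702 0.13568222] [[0.224, 0.915, -0.335], [0.975, -0.211, 0.075], [-0.003, -0.343, -0.939]] [ 0.27252075 -0.42998169 -3.19841362] 0.15449725588837468 [-0.15279073  0.63867977  1.15818944  0.02291354  1.69439942  0.07239182]
scene A {'edge+': [331.3, 201.2], 'edge-': [369.1, 189.2], 'gt+': [323.9, 171.4], 'gt-': [343.6, 165.7], 'back+': [318.1, 202.3], 'back-': [354.5, 190.8]}
scene B {'edge+': [333.3, 202.5], 'edge-': [371.1, 190.3], 'gt+': [325.7, 172.5], 'gt-': [345.4, 166.7], 'back+': [319.9, 203.5], 'back-': [356.4, 191.9]}
  comp [365 145  36  19 124]
  comp [258 152  23  23 328]
  comp [ 310  155   60   51 1042]
  comp [321 213  50  24 313]
top A {'edge+': [357.4, 234.5], 'edge-': [416.1, 251.6], 'gt+': [385.1, 192.6], 'gt-': [416.6, 201.5], 'back+': [364.4, 209.0], 'back-': [420.1, 225.1]}
top B {'edge+': [356.3, 238.8], 'edge-': [415.1, 255.9], 'gt+': [384.0, 196.8], 'gt-': [415.6, 205.8], 'back+': [363.3, 213.0], 'back-': [419.2, 229.1]}
  comp [418 139  22  19 206]
  comp [ 333  190   59   90 1520]
  comp [400 259  12  16  67]
```

```bash
python3 - <<'E'
from h import *
c=dict(np.load("pics/top4.npz")); c0=dict(np.load("pics/top0.npz"))
h=cv2.cvtColor(c["pixels"],cv2.COLOR_RGB2HSV); g=h[...,2]
print("u      ",list(range(344,440,6)))
for v in range(200,272,2): print(v,[f"{g[v,u]:3d}/{h[v,u,1]:3d}" for u in range(344,440,6)])
E
```

```text
u       [344, 350, 356, 362, 368, 374, 380, 386, 392, 398, 404, 410, 416, 422, 428, 434]
200 ['112/164', '118/151', '121/148', '120/151', '159/ 63', '119/148', ' 98/ 91', '166/  8', '134/ 61', '156/ 62', '168/ 62', '172/ 61', '174/ 63', '175/ 61', '173/ 62', '175/ 63']
202 ['117/150', '118/156', '118/153', '119/152', '250/  1', '176/ 43', ' 92/ 17', '165/  8', '136/ 66', '156/ 62', '172/ 62', '175/ 63', '174/ 62', '175/ 64', '174/ 60', '174/ 63']
204 ['123/145', '118/153', '120/153', '120/151', '252/  0', '252/  1', '169/  5', '162/  9', '139/ 66', '159/ 64', '173/ 60', '174/ 63', '176/ 61', '175/ 61', '173/ 62', '176/ 62']
206 ['119/150', '120/151', '119/150', '121/143', '247/  1', '252/  0', '203/  6', '148/ 14', '139/ 62', '157/ 62', '176/ 61', '177/ 61', '175/ 64', '175/ 66', '176/ 62', '175/ 61']
208 ['116/152', '121/150', '118/156', '124/130', '181/  6', '242/  2', '188/  4', '135/ 23', '139/ 62', '159/ 63', '175/ 63', '174/ 63', '175/ 60', '178/ 62', '173/ 60', '175/ 61']
210 ['119/152', '117/155', '118/147', '129/103', '171/ 10', '176/  4', '194/  4', '126/ 40', '139/ 61', '1
[... 4804 characters left out ...]
8', '205/  7', '203/  9', '111/ 21', ' 82/ 59', '110/ 53', '155/ 61', '169/ 62', '176/ 59', '184/ 61', '180/ 62', '179/ 60', '174/ 60', '177/ 62', '172/ 65']
266 ['113/ 18', '120/ 21', '205/  6', '210/  9', '112/ 16', ' 83/ 61', '115/ 60', '159/ 63', '172/ 61', '178/ 62', '183/ 63', '182/ 60', '173/ 60', '175/ 61', '172/ 61', '174/ 62']
268 ['126/ 22', '112/ 23', '116/ 24', '197/  8', '125/ 10', ' 91/ 62', '120/ 62', '159/ 59', '171/ 61', '179/ 57', '183/ 57', '177/ 59', '177/ 63', '174/ 63', '174/ 62', '174/ 60']
270 ['164/ 19', '122/ 21', '116/ 22', '117/ 22', '137/  9', '103/ 67', '133/ 61', '160/ 64', '173/ 62', '180/ 60', '182/ 59', '180/ 58', '178/ 63', '173/ 60', '175/ 60', '171/ 61']
```

The measured edge at v≈238.5 (u=368) matches hypothesis A, predicted 237.6, and not B at 242. So the offset lies along the tool axis, and the edge is at TCP + R·(0, −67, −3) mm. The bars are still in the tray, dark at v≈214–222. Next I'll plan the pour with the edge held fixed above the slot.

```bash
cat >> h.py <<'E'
bx=np.array([.975,-.2215,0]); S=np.array([.5565,.0485,0]); EO=np.array([0,-.067,-.003])
def edge(): 
    p,R=pose(); e=p+R.apply(EO)-S; return np.array([e@bx,e@[.2215,.975,0],e[2]])
E
python3 - <<'E'
from h import *
print("edge now in box frame",edge())
p,R=pose(); E0=p+R.apply(EO); E1=S+bx*.012+[0,0,.098]
ps=[];rs=[]
for k in range(1,9):
    u=k/8; u=u*u*(3-2*u); Q=down(77.1,-20+20*u); ps.append(E0+(E1-E0)*u-Q.apply(EO)); rs.append(Q)
for k in range(1,25):
    Q=down(77.1,40*k/24); ps.append(E1-Q.apply(EO)); rs.append(Q)
plan(ps,rs)
E
```

```text
edge now in box frame [ 0.01802703 -0.00054047  0.16146467]
0 0.02 0.04 -0.16 0.02 0; 
0 0.04 0.11 -0.4 0 0; 
0.01 0.06 0.15 -0.56 0 0; 
0 0.04 0.19 -0.64 0 0; 
0 0.02 0.18 -0.64 0 0; 
0 0.01 0.16 -0.56 0 0; 
0 -0.01 0.12 -0.4 0 0; 
0 0 0.04 -0.15 0 0; 

0 0 -0.05 -0.29 0 0; 
0 0 -0.05 -0.29 0 0; 
0 0 -0.05 -0.29 0.01 0; 
0 0 -0.05 -0.29 0 0; 
0 0.01 -0.04 -0.29 0 0; 
0 0 -0.05 -0.29 0 0; 
0 0 -0.05 -0.29 0 0; 
0 0 -0.05 -0.29 0 0; 

0 0 -0.05 -0.29 0 0; 
0 0 -0.05 -0.29 0 0; 
0 0 -0.05 -0.3 0 0; 
0 0.01 -0.05 -0.29 0 0; 
0 0 -0.04 -0.29 0 0; 
0 0 -0.05 -0.29 0 0; 
0 0 -0.05 -0.29 0 0; 
0 0 -0.05 -0.29 0 0; 

0 0 -0.05 -0.29 0 0; 
0 0.01 -0.05 -0.29 0 0; 
0 0 -0.05 -0.29 0 0; 
0 0 -0.05 -0.29 0 0; 
0 0 -0.04 -0.29 0 0; 
0 0 -0.05 -0.3 0 0; 
0 0 -0.05 -0.29 0 0; 
0 0 -0.05 -0.29 0 0;
```

Request:
carry_out --plan "0 0.02 0.04 -0.16 0 0;0 0.04 0.11 -0.4 0 0;0 0.06 0.15 -0.56 0 0;0 0.04 0.19 -0.64 0 0;0 0.02 0.18 -0.64 0 0;0 0.01 0.16 -0.56 0 0;0 0 0.12 -0.4 0 0;0 0 0.04 -0.15 0 0"

```text
time_s: 11.78
eef_pos: [0.6317, 0.0313, 0.0946]
eef_rot: [0.001, 0.781, 0.624, -0.001]
wrist_force: [-0.4, -0.0, -3.2]
opening: 0.154
grasp_force: 58.8
```

```bash
python3 - <<'E'
from h import *
print(edge(), pose()[1].as_matrix().round(3).tolist())
c=snap("top","pics/top5.png"); print(edge()); p,R=pose()
for x in(.057,.03,-.057): print(proj(c,p+R.apply(EO+[x,0,0])).round(1))
g=cv2.cvtColor(c["pixels"],cv2.COLOR_RGB2HSV)[...,2]
for u in(350,356,362,368,374): print(u,[int(g[v,u]) for v in range(236,262)])
E
```

```text
[ 0.01014599 -0.00013166  0.09751634] [[0.221, 0.975, 0.0], [0.975, -0.221, -0.002], [-0.002, 0.001, -1.0]]
[ 0.01032495 -0.00017042  0.09760481]
[353.3 244.9]
[366.4 248.7]
[408.7 261. ]
350 [160, 173, 184, 163, 152, 150, 152, 156, 151, 126, 114, 116, 112, 114, 115, 115, 115, 115, 114, 113, 115, 116, 119, 135, 184, 203]
356 [230, 229, 224, 211, 198, 194, 196, 186, 186, 190, 161, 130, 115, 114, 113, 114, 114, 116, 114, 112, 109, 113, 113, 113, 121, 142]
362 [251, 251, 252, 252, 252, 252, 252, 252, 252, 252, 251, 238, 171, 119, 115, 114, 113, 111, 111, 110, 108, 109, 107, 108, 104, 103]
368 [98, 99, 99, 100, 101, 98, 105, 105, 105, 108, 111, 120, 126, 126, 131, 139, 139, 140, 146, 141, 143, 139, 139, 133, 131, 125]
374 [172, 172, 169, 170, 167, 168, 171, 168, 164, 166, 165, 165, 163, 161, 158, 155, 154, 150, 148, 144, 144, 139, 137, 133, 133, 127]
```

The edge measures within about 1.5 mm of prediction. I'll add 3 mm away from the robot and pour.

Request:
carry_out --plan "0 0.04 -0.05 -0.29 0 0;0 0.04 -0.05 -0.29 0 0;0 0 -0.05 -0.29 0 0;0 0 -0.05 -0.29 0 0;0 0 -0.04 -0.29 0 0;0 0 -0.05 -0.29 0 0;0 0 -0.05 -0.29 0 0;0 0 -0.05 -0.29 0 0"

```text
time_s: 12.5
eef_pos: [0.6357, 0.0298, 0.1113]
eef_rot: [0.092, 0.776, 0.619, 0.072]
wrist_force: [1.2, -0.1, -3.8]
opening: 0.152
grasp_force: 58.8
```

Request:
carry_out --plan "0 0 -0.05 -0.29 0 0;0 0 -0.05 -0.29 0 0;0 0 -0.05 -0.3 0 0;0 0.01 -0.05 -0.29 0 0;0 0 -0.04 -0.29 0 0;0 0 -0.05 -0.29 0 0;0 0 -0.05 -0.29 0 0;0 0 -0.05 -0.29 0 0"

```text
time_s: 13.17
eef_pos: [0.6311, 0.0309, 0.1261]
eef_rot: [0.181, 0.761, 0.607, 0.143]
wrist_force: [-1.1, -1.0, -2.4]
opening: 0.149
grasp_force: 59.0
```

```bash
python3 - <<'E'
from h import *
o=ctrl.get_obs(); print(edge(),o["wrist_force"],o["opening"],o["torque"])
E
```

```text
[ 0.01540919 -0.00060908  0.098672  ] [-1.0548786  -0.96750768 -2.39671556] 0.14863422950289304 [ 0.13068648  0.39711001 -0.0093075 ]
```

Request:
carry_out --plan "0 0 -0.05 -0.29 0 0;0 0.01 -0.05 -0.29 0 0;0 0 -0.05 -0.29 0 0;0 0 -0.05 -0.29 0 0;0 0 -0.04 -0.29 0 0;0 0 -0.05 -0.3 0 0;0 0 -0.05 -0.29 0 0;0 0 -0.05 -0.29 0 0"

```text
time_s: 13.83
eef_pos: [0.6235, 0.0326, 0.1397]
eef_rot: [0.269, 0.734, 0.586, 0.213]
wrist_force: [0.6, -0.6, -2.1]
opening: 0.155
grasp_force: 59.2
```

Request:
carry_out --plan "0 0 0 0 0 0;0 0 0 0 0 0;0 0 0 0 0 0;0 0 0 0 0 0;0 0 0 0 0 0;0 0 0 0 0 0;0 0 0 0 0 0;0 0 0 0 0 0"

```text
time_s: 14.5
eef_pos: [0.6232, 0.0327, 0.1388]
eef_rot: [0.268, 0.734, 0.586, 0.213]
wrist_force: [0.5, 0.5, -2.0]
opening: 0.153
grasp_force: 59.2
```

```bash
python3 - <<'E'
from h import *
f=[]
for _ in range(6): ctrl.camera("top"); f.append(ctrl.get_obs()["wrist_force"])
o=ctrl.get_obs(); print(edge(),np.mean(f,0),o["opening"],o["time_s"],o["q"])
E
```

```text
[ 0.01517354 -0.0006253   0.09798564] [ 0.5189349   0.03187003 -1.45703229] 0.14885961992866803 14.8 [-8.52795812e-02  1.94027220e-03  2.12204315e+00 -2.79789382e-01
  3.36041092e-01  3.70344601e-01]
```

The force has dropped to about 1.5 N, which is the tray alone (1.77 N), so both bars have left it. Now I'll level the tray and carry it back to its spot.

```bash
python3 - <<'E'
from h import *
p,R=pose(); E0=p+R.apply(EO); E1=E0+bx*.005+[0,0,.04]
ps=[];rs=[]
for k in range(1,9):
    u=k/8; Q=down(77.1,39.9*(1-u)); ps.append(E0+(E1-E0)*u-Q.apply(EO)); rs.append(Q)
p1=ps[-1]; e=np.array([.4564,.284,.12]); c=np.array([.47,.08,.135])
t=np.arange(1,25)/24; t=t*t*(3-2*t)
for u in t: ps.append((1-u)**2*p1+2*u*(1-u)*c+u*u*e); rs.append(down(77.1+61.2*u))
plan(ps,rs)
E
```

```text
0 0.08 0.06 0.89 0.01 0.02; 
0 0.07 0.06 0.87 0 0; 
0 0.06 0.04 0.87 0 0; 
0 0.06 0.04 0.88 0 0; 
0 0.04 0.03 0.87 0 0; 
0 0.04 0.03 0.87 0 0; 
0 0.02 0.03 0.87 0 0; 
0 0.01 0.02 0.87 0 0; 

0 -0.04 0 0 0 -0.06; 
0.01 -0.13 0 0 0 -0.15; 
0.03 -0.2 0 0 0 -0.25; 
0.04 -0.27 0 0 0 -0.34; 
0.08 -0.31 0 0 0 -0.4; 
0.13 -0.35 0.01 0 0 -0.47; 
0.17 -0.36 0 0 0 -0.53; 
0.23 -0.36 0.01 0 0 -0.57; 

0.29 -0.35 0.02 0 0 -0.61; 
0.35 -0.31 0.01 0 0 -0.64; 
0.4 -0.26 0.02 0 0 -0.66; 
0.45 -0.21 0.02 0 0 -0.66; 
0.48 -0.13 0.03 0 0 -0.67; 
0.49 -0.06 0.02 0 0 -0.66; 
0.5 0.01 0.03 0 0 -0.64; 
0.48 0.07 0.03 0 0 -0.61; 

0.45 0.13 0.03 0 0 -0.57; 
0.42 0.17 0.03 0 0 -0.53; 
0.36 0.19 0.03 0 0 -0.47; 
0.31 0.2 0.03 0 0 -0.4; 
0.24 0.18 0.02 0 0 -0.34; 
0.18 0.16 0.02 0 0 -0.25; 
0.11 0.1 0.01 0 0 -0.15; 
0.03 0.03 0 0 0 -0.06;
```

Request:
carry_out --plan "0 0.08 0.06 0.89 0 0;0 0.07 0.06 0.87 0 0;0 0.06 0.04 0.87 0 0;0 0.06 0.04 0.88 0 0;0 0.04 0.03 0.87 0 0;0 0.04 0.03 0.87 0 0;0 0.02 0.03 0.87 0 0;0 0.01 0.02 0.87 0 0"

```text
time_s: 15.47
eef_pos: [0.6421, 0.0285, 0.1356]
eef_rot: [-0.0, 0.782, 0.623, -0.002]
wrist_force: [1.0, -0.5, -2.3]
opening: 0.154
grasp_force: 59.2
```

Request:
carry_out --plan "0 -0.04 0 0 0 -0.06;0.01 -0.13 0 0 0 -0.15;0.03 -0.2 0 0 0 -0.25;0.04 -0.27 0 0 0 -0.34;0.08 -0.31 0 0 0 -0.4;0.13 -0.35 0 0 0 -0.47;0.17 -0.36 0 0 0 -0.53;0.23 -0.36 0 0 0 -0.57"

```text
time_s: 16.13
eef_pos: [0.5609, 0.066, 0.1352]
eef_rot: [0.001, 0.687, 0.727, -0.001]
wrist_force: [0.1, 1.1, -1.0]
opening: 0.155
grasp_force: 59.7
```

Request:
carry_out --plan "0.29 -0.35 0.02 0 0 -0.61;0.35 -0.31 0.01 0 0 -0.64;0.4 -0.26 0.02 0 0 -0.66;0.45 -0.21 0.02 0 0 -0.66;0.48 -0.13 0.03 0 0 -0.67;0.49 -0.06 0.02 0 0 -0.66;0.5 0.01 0.03 0 0 -0.64;0.48 0.07 0.03 0 0 -0.61"

```text
time_s: 16.8
eef_pos: [0.4713, 0.1895, 0.1278]
eef_rot: [0.001, 0.479, 0.878, -0.001]
wrist_force: [1.7, 0.1, -2.6]
opening: 0.151
grasp_force: 59.7
```

Request:
carry_out --plan "0.45 0.13 0.03 0 0 -0.57;0.42 0.17 0.03 0 0 -0.53;0.36 0.19 0.03 0 0 -0.47;0.31 0.2 0.03 0 0 -0.4;0.24 0.18 0.02 0 0 -0.34;0.18 0.16 0.02 0 0 -0.25;0.11 0.1 0.01 0 0 -0.15;0.03 0.03 0 0 0 -0.06"

```text
time_s: 17.47
eef_pos: [0.4557, 0.2843, 0.1206]
eef_rot: [0.0, 0.354, 0.935, -0.001]
wrist_force: [0.6, 0.7, -2.2]
opening: 0.154
grasp_force: 59.7
```

```bash
python3 - <<'E'
from h import *
s=snap("scene","pics/scene6.png"); c=snap("top","pics/top6.png")
o=ctrl.get_obs(); print(o["time_s"],o["eef_pos"],o["wrist_force"],o["opening"])
s0=dict(np.load("pics/scene0.npz"))
im=np.zeros((560,800,3),np.uint8)
im[:350,:400]=cv2.resize(c["pixels"][215:285,330:410,::-1],(400,350),interpolation=cv2.INTER_CUBIC)
im[:350,400:]=cv2.resize(s["pixels"][195:265,315:395,::-1],(400,350),interpolation=cv2.INTER_CUBIC)
im[355:,:400]=cv2.resize(s["pixels"][255:340,250:400,::-1],(400,205),interpolation=cv2.INTER_CUBIC)
cv2.imwrite("pics/c8.png",im)
line([.4564,.284,.0155],down(138.3),16)
E
```

```text
17.5667 [0.45614162 0.2835622  0.12047694] [ 0.34210383 -0.30299335 -1.63176534] 0.1507351780287321
0 0 0.16 0 0 0; 
0 0 0.17 0 0 0; 
0 0 0.16 0 0 0; 
0 0 0.17 -0.01 0 0; 
0 0.01 0.16 0 0 0.01; 
0 0 0.16 0 0 0; 
0 0 0.17 0 0.01 0; 
0 0 0.16 0 0 0; 

0 0 0.17 0 0 0; 
0 0 0.16 0 0 0; 
0 0 0.16 0 0 0; 
0 0 0.17 -0.01 0 0; 
0 0 0.16 0 0 0; 
0 0 0.17 0 0 0.01; 
0 0 0.16 0 0 0; 
0 0.01 0.16 0 0 0;
```

View pics/c8.png

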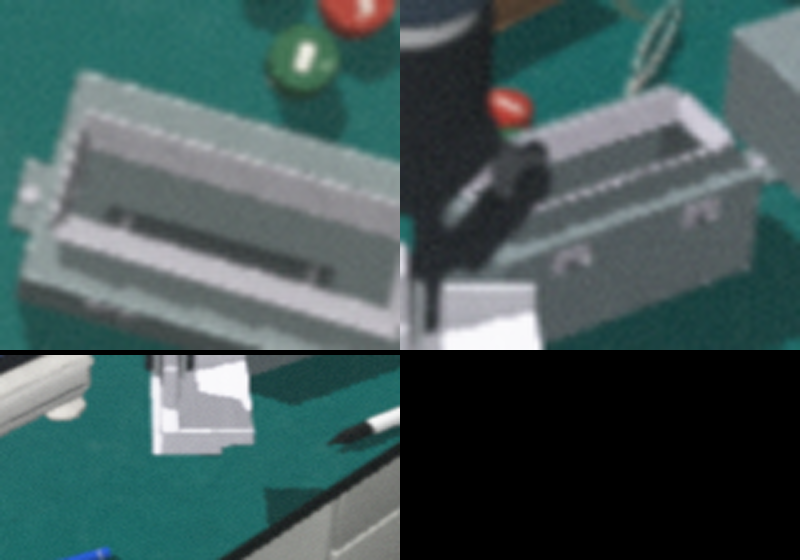

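The slot view shows a dark bar on the box floor from crop (105,210) to (330,275), nothing on the lid or guides, and an empty tray. Now I'll set the tray down.

Request:
carry_out --plan "0 0 0.15 0 0 0;0 0 0.3 0 0 0;0 0 0.4 0 0 0;0 0 0.4 0 0 0;0 0 0.4 0 0 0;0 0 0.35 0 0 0;0 0 0.25 0 0 0;0 0 0.1 0 0 0"

```text
time_s: 18.23
eef_pos: [0.4546, 0.2823, 0.0238]
eef_rot: [-0.001, 0.356, 0.935, -0.002]
wrist_force: [-0.2, -0.7, -1.7]
opening: 0.151
grasp_force: 59.6
```

Request:
carry_out --plan "0 0 0.05 0 0 0;0 0 0.04 0 0 0;0 0 0.04 0 0 0;0 0 0.03 0 0 0;0 0 0.03 0 0 0;0 0 0.02 0 0 0;0 0 0 0 0 0;0 0 0 0 0 0"

```text
time_s: 18.9
eef_pos: [0.4562, 0.2835, 0.0182]
eef_rot: [0.0, 0.355, 0.935, -0.001]
wrist_force: [-0.3, -0.1, -1.7]
opening: 0.151
grasp_force: 59.6
```

Request:
carry_out --plan "0 0 0.02 0 0 0;0 0 0.02 0 0 0;0 0 0.02 0 0 0;0 0 0.02 0 0 0;0 0 0 0 0 0;0 0 0 0 0 0;0 0 0 0 0 0;0 0 0 0 0 0"

```text
time_s: 19.57
eef_pos: [0.4562, 0.2834, 0.015]
eef_rot: [0.0, 0.355, 0.935, -0.001]
wrist_force: [0.3, -0.1, 0.3]
opening: 0.155
grasp_force: 59.9
```

The wrist force has gone to zero, so the tray is on the bench. I'll release and retreat.

Request:
carry_out --plan "0 0 0 0 0 0;0 0 0 0 0 0;0 0 0 0 0 0;0 0 0 0 0 0;0 0 0 0 0 0;0 0 0 0 0 0;0 0 0 0 0 0;0 0 0 0 0 0" --claw -1

```text
time_s: 20.23
eef_pos: [0.4562, 0.2834, 0.0149]
eef_rot: [0.0, 0.355, 0.935, -0.001]
wrist_force: [-0.7, 1.1, -1.0]
opening: 1.0
grasp_force: 0.0
```

Request:
carry_out --plan "0 0 -0.1 0 0 0;0 0 -0.25 0 0 0;0 0 -0.45 0 0 0;0 0 -0.5 0 0 0;0 0 -0.5 0 0 0;0 0 -0.5 0 0 0;0 0 -0.4 0 0 0;0 0 -0.2 0 0 0"

```text
time_s: 20.9
eef_pos: [0.4578, 0.2843, 0.1344]
eef_rot: [0.002, 0.355, 0.935, 0.0]
wrist_force: [1.0, 1.3, 1.0]
opening: 0.999
grasp_force: 0.0
```

Request:
carry_out --plan "0 0 -0.2 0 0 0;0 0 -0.2 0 0 0;0 0 -0.2 0 0 0;0 0 0 0 0 0;0 0 0 0 0 0;0 0 0 0 0 0;0 0 0 0 0 0;0 0 0 0 0 0"

```text
time_s: 21.57
eef_pos: [0.4558, 0.2835, 0.1541]
eef_rot: [-0.0, 0.355, 0.935, -0.002]
wrist_force: [0.5, 0.3, 0.1]
opening: 1.001
grasp_force: 0.0
```

```bash
python3 - <<'E'
from h import *
s=snap("scene","pics/scene7.png"); s1=dict(np.load("pics/scene1.npz"))
o=ctrl.get_obs(); print(o["time_s"],o["eef_pos"],o["wrist_force"],o["opening"])
for d in(s1,s):
    h=cv2.cvtColor(d["pixels"],cv2.COLOR_RGB2HSV); m=((h[...,1]<60)&(h[...,2]>150)).astype(np.uint8)
    k,l,st,ce=cv2.connectedComponentsWithStats(m)
    for i in range(1,k):
        if st[i,4]>200 and 295<ce[i][0]<350 and 270<ce[i][1]<335: print(st[i],ce[i])
    a=h[285:320,318:326,2]; print("dark px in tray",int((a<90).sum()))
E
```

```text
21.6167 [0.45588095 0.28357849 0.154234  ] [-0.68537727  0.45058116  0.58176386] 1.002023697323172
[ 306  278   37   51 1305] [323.51111111 305.95862069]
dark px in tray 106
[ 306  278   37   51 1546] [322.98059508 305.7626132 ]
dark px in tray 0
```

The tray is upright where it started, and empty. One last check for a stray bar around the box, then I'll hand in.

```bash
python3 - <<'E'
from h import *
c=snap("top","pics/top8.png")["pixels"].astype(int); a=np.load("pics/top0.npz")["pixels"].astype(int)
m=(np.abs(c-a).max(2)>40).astype(np.uint8)
k,l,st,ce=cv2.connectedComponentsWithStats(m)
print([st[i].tolist() for i in range(1,k) if st[i,4]>8])
print([int(v) for v in c[245:275,372].sum(1)//3], [int(v) for v in a[245:275,372].sum(1)//3])
E
```

```text
[[161, 221, 148, 259, 19819], [280, 292, 7, 10, 37], [237, 313, 7, 7, 16], [246, 316, 16, 16, 136], [276, 353, 3, 7, 12], [178, 372, 4, 7, 14], [180, 388, 8, 5, 18], [357, 407, 266, 73, 11174], [308, 458, 22, 22, 416], [257, 465, 5, 7, 10]]
[158, 147, 147, 145, 146, 146, 136, 108, 102, 100, 101, 101, 100, 103, 102, 99, 87, 69, 66, 70, 89, 139, 181, 192, 193, 193, 178, 133, 100, 100] [161, 151, 146, 146, 148, 148, 139, 114, 101, 104, 106, 104, 106, 104, 102, 103, 105, 102, 106, 105, 118, 157, 186, 194, 192, 196, 184, 133, 106, 101]
```

No stray bars around the box, and the only changes in the top view are the arm and the emptied tray.

```bash
python3 -c "
from bench import ctrl
print(ctrl.hand_in())"
```

```text
the job is handed in; nothing more can be done
None
```

I tipped both bars out over the slotted box, set the tray down upright and empty where it started, let go, and handed the job in at about 22 s; one bar is visible inside the box, and the second I infer from the drop in wrist force, the empty tray and no stray bar in view.

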